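# Aim the camera post at the drain pump and hold it raised at the second stop

## Robot

A 7-joint arm with a two-finger parallel gripper is mounted at the origin on the work surface. World frame = base frame: x ahead of the robot, y to its left, z up, the work surface at z = 0. Lengths are in m, angles in rad, forces in N, time in s.
With the tool pointing down it reaches from about 0.35 to 0.9 m from the base axis. Payload 8.1 kg.
Tool frame: the origin (TCP) lies on the centre line of the jaws, within the pads' length; the fingertips stand 8 mm ahead of it and the grasp point (between the pads) lies 11 mm behind it; z points along the fingers, y is the line along which they close (so a half turn about z gives the same grasp; the last joint's range is limited). The gripper opens to 92 mm and grips with 3 to 60 N. Pads are 19 mm wide; open, the fingers measure 130 mm over their backs; the gripper's body (75 mm by 190 mm) begins 47 mm behind the grasp point.
Start: joints at [1.21, 0.434, 0.025, 1.573, -0.012, 1.134, -0.075], TCP at [0.159, -0.604, 0.235] pointing down, gripper open.
Joint ranges: [-2.62, 2.62], [-0.44, 2.09], [-1.27, 1.32], [0.08, 2.57], [-1.32, 4.46], [0.12, 2], [-2.74, 2.74]. Speed limits (rad/s): [2.22, 2.22, 3.01, 3.01, 3.14, 3.14, 3.14].

## Interface

Orientations are given as a unit quaternion [x, y, z, w].
In Python, from rig import robot gives the robot as it stands.
- The arm moves only by the tool drive_tool, never from a script. Its argument "deltas" is one flat list of numbers, 7 for each row, row after row: the shift along the tool's x, y, z as a fraction of full scale, then the turn, a rotation vector about the tool's x, y, z as a fraction of full scale, then the closure, from 0 (fully open) to 1 (shut). A call has 1 to 8 rows; each row shifts and turns the commanded pose from where the row before left it, along the tool's axes as they then stand; what a row does not reach is not made up. Full scale, the value 1, is 200 mm for a shift and 6 degrees for a turn. A row lasts 1/12 s, in which the tool goes at most 41.7 mm and 7.16 degrees, less where a joint would pass 70% of its speed; a pose out of reach is approached as far as the arm can. A call with a number of a shift or a turn outside -1 to 1 is refused whole. A call with a gripper value outside its range is refused whole. The fingers move at their own pace and stop on an object; the grip force is fixed at half the most. Time passes only in rows, so rows that do not move let the fingers close. It gives the time, the measured TCP pose, the force, the opening and the grip force at its end, in the units of the state.
- robot.get_state(): the state, without advancing time (a new reading comes with each control period).
- robot.snapshot(name): name is "scene" or "top" or "wrist"; returns a dict with "frame" (420x560x3 uint8, red, green, blue), "mtx" (3x3 intrinsics, pixels), "dist" ([k1, k2, p1, p2, k3] as OpenCV has them; the pictures are not rectified), "view" (4x4, takes a point from world to camera coordinates). Camera axes: x right, y up, looking along -z (the intrinsics and any distortion apply to the point x, -y, -z); pixel columns grow to the right and rows downward; lengths in m; the calibration is good to about 2 mm. A picture is of the moment at which its call begins. There is no depth.
- robot.sign_off(): hands the job in; it is judged then, once.
The state is a dict: "t": time; "q": joint angles; "joint_velocities": joint speeds; "joint_torque": joint torques, N m; "eef_pos": TCP position; "orientation": TCP orientation; "contact_force": force on the tool from outside, world axes, zero at the start; "wrist_torque": the same for the moment, N m; "width": opening from 0.0 (shut) to 1.0 (fully open); "grasp_force": force on a finger pad.
Only numpy, scipy, OpenCV 4.12 (cv2) and the standard library are available. Lean on these libraries where they do the work, as an engineer would, in place of code of your own. Each camera call takes 0.05 s, during which the arm holds its last target. There are 200 camera calls.

## Task

Take the camera post by the grey grip, squeezing in its red release button, and with the camera still fully lowered turn it until the lens faces the middle of the drain pump (white with a blue motor cap); keep it steady there for about a second. Then, button still squeezed and camera still aimed, pull it straight up past the first stop to the second stop at the very top, and finish while holding it there, since it sinks back if let go. Leave everything else on the bench where it is.

Things in the scene. Friction and masses are not known exactly. Their poses are not given: they have to be found in the camera images.
- post: Telescoping camera post. Its dark steel foot (124 mm across, fixed) has the origin under its centre, on the vertical axis of the post. On it a black sleeve, 38 mm across (43 mm at its aluminium rim), top 137 mm above the bench, turns with the camera but does not rise. The bright mast slides in it and carries the grey grip and the camera
- grip (a point): Centre of the grasp, on the post's axis, 178 mm up when lowered; turns and rises with the camera. z up, x where the camera looks (level), y to its left. Grey grip block: 36 mm along x, 30 mm along y, from 32 mm below to 22 mm above this point, free above. Grasp from above, fingers closing along y: one squeezes in the button on the +y face, the other bears on the bare -y face
- button (a point): Centre of the outer face of the red button on the grip's +y face: 20 mm along x, 26 mm tall, standing 7 mm proud (37 mm over button and block), axes as for the grip point
- lens (a point): Front of the lens, 146 mm ahead of the grip point along x, 22 mm below it; x is the viewing direction (level), y left, z up. Aimed at the pump: the pump's centre lies ahead, in the vertical plane through this x axis. The black camera (64 mm wide, top 15 mm above the grip point) begins 70 mm ahead of the grip point and is joined to the block by a 22 mm wide bar, top 22 mm below that point
- swivel (a joint): Turn of sleeve, mast and camera about the post's axis, rad, positive counter-clockwise from above; at 0 the camera looks along world +x, away from the robot; stops at -1.8 and 1.8; light friction (about 0.1 N m) keeps it where it is left
- mast (a joint): Height of mast, grip and camera above lowered, m: 0 lowered, 0.045 first stop (caught here if the button is out), 0.090 second stop, the hard end, with no catch: it sinks if not held. Locked at 0 and 0.045 unless the button is pressed, else free to run, past the first stop too. Moving weight about 0.6 kg. A yellow ring leaves the sleeve at the first stop, an orange one at the second
- release (a joint): How far the red button is pressed in, m: 0 out, 0.006 fully in (about 2 N to start, 4 N fully in); the lock is free from 0.0045 on. Spring-loaded: keep it squeezed while the mast is pulled
- pump: The drain pump to be photographed, loose, about 100 mm tall: white square flange 90 mm wide at its foot, white round housing 80 mm across, blue motor cap 54 mm across on top, two white pipe stubs of 26 mm diameter that reach 77 and 71 mm out along its x and y. Origin: centre of the flange's underside, on the blue cap's axis
- motor: Another spare part, to be left alone: round motor 86 mm across, 88 mm tall, copper winding between steel discs, black pulley on its shaft. Origin: centre of its underside. It and the pump swap sides
- dispenser: White open detergent drawer with three compartments, 135 x 180 mm, 60 mm tall, to be left alone; origin under its centre
- driver: Screwdriver lying on the bench, to be left alone
- spanner: Steel spanner lying on the bench, to be left alone
- cleaner: White bottle with blue cap, 70 mm across, 190 mm tall, to be left alone; origin under its centre
- grease: Yellow can, 68 mm across, 60 mm tall, to be left alone; origin under its centre
- seal: Black rubber ring, 90 mm across, 14 mm tall, lying on the bench, to be left alone; origin under its centre
There are look-alikes about, which are no part of the job. Leave any pink look-alike of the post alone.

How it is judged:
On the way, in this order (a step that is already met when the one before it is completed fails the run):
1. the camera, gripped with its button squeezed in and still lowered, is aimed at the pump and kept so for half a second (y of pump in the frame of lens between -0.022 and 0.022 m and x of pump in the frame of lens above 0 m and contact force between the fingers and post above 3 N and value of joint mast below 0.012 m and value of joint release above 0.0035 m and velocity of joint swivel between -0.1 and 0.1 rad/s), for 0.5 s.
2. the camera is pulled up to the second stop, still aimed (y of pump in the frame of lens between -0.022 and 0.022 m and x of pump in the frame of lens above 0 m and contact force between the fingers and post above 3 N and value of joint mast above 0.083 m), for 0.2 s.
At the end, for the whole second after the job is handed in: The fingers hold the post (more than 3 N), mast at rest within 7 mm of its second stop, and the pump's centre lies ahead of the lens within 22 mm of the vertical plane through its viewing direction; pump and all other loose things within 20 mm of where they started (all of step 2 and velocity of joint mast between -0.01 and 0.01 m/s and distance of each of motor, dispenser, driver, spanner, cleaner, grease, seal, pump from where it was at the start of the episode below 0.02 m); the arm keeps its last pose, push and grip.
It fails at once if a loose thing on the bench is shoved more than 20 mm (distance of any of motor, dispenser, driver, spanner, cleaner, grease, seal, pump from where it was at the start of the episode above 0.02 m).
It also fails if it takes over 35 s, if anything falls off the work surface, if the arm or the gripper's body presses on something with over 40 N, if the wrist force passes 120 N, or if a joint passes its speed limit or range.

## Working session

There is one attempt and no reset: what is moved stays moved. The work goes in short steps, Python scripts to look and compute and a tool call to move; the robot and the scene stay as the last step left them, time stands still between calls to the robot, and variables do not carry over. Pictures are saved under pics/ and viewed, at most 10 in all, crops included, and the job is handed in when it is done.

Besides the shell and the picture viewer there is one more tool, called after "Request:" by a JSON object that holds its "op" and its "data", one argument or row to a line. drive_tool: Moves the arm, as the interface text tells. Its arguments: {"type":"object","properties":{"deltas":{"type":"array"}},"required":["deltas"]}

```bash
mkdir -p pics; python3 - <<'E'
from rig import robot
import cv2,pickle
for n in("scene","top"):
    s=robot.snapshot(n); pickle.dump(s,open(n+".pkl","wb")); cv2.imwrite(f"pics/{n}0.png",s["frame"][:,:,::-1])
    print(n,s["mtx"],s["dist"],s["view"])
print(robot.get_state())
E
```

```text
scene [[422.7993861    0.         280.20882526]
 [  0.         422.7993861  215.41021541]
 [  0.           0.           1.        ]] [-0.05722609  0.          0.          0.          0.        ] [[-0.17667248  0.98425101 -0.00606569  0.06945896]
 [-0.76604525 -0.13362989  0.62874297  0.29575049]
 [ 0.61803034  0.11572818  0.77758953 -1.79055658]
 [ 0.          0.          0.          1.        ]]
top [[513.9081001    0.         273.55233617]
 [  0.         513.9081001  213.58436069]
 [  0.           0.           1.        ]] [0.03625702 0.         0.         0.         0.        ] [[ 0.02614922 -0.9996335  -0.00700588  0.01064508]
 [ 0.99796168  0.02569609  0.05841409 -0.47231423]
 [-0.05821266 -0.00851908  0.99826786 -1.60951187]
 [ 0.          0.          0.          1.        ]]
{'t': 0.1, 'q': array([ 1.21040177,  0.4351686 ,  0.0249325 ,  1.57398445, -0.01158752,
        1.13399036, -0.07506511]), 'joint_velocities': array([ 0.00074602, -0.00284607,  0.00160165, -0.00170773,  0.00078389,
       -0.00059072,  0.00038555]), 'joint_torque': array([ 1.67155264e-03, -6.69130683e+01,  9.87883508e-01, -3.15148938e+01,
       -6.03358797e-02,  3.73102154e-02,  4.18924697e-05]), 'eef_pos': array([ 0.15920164, -0.6039335 ,  0.23402183]), 'orientation': array([ 9.91703465e-01,  1.28544716e-01, -1.50791451e-04, -6.86722635e-04]), 'contact_force': array([ 0.37502344, -0.42690734, -0.02021106]), 'wrist_torque': array([-0.04853569, -0.00592289,  0.03712786]), 'grasp_force': 0.0, 'width': 1.0019476778546192}
```

View pics/scene0.png

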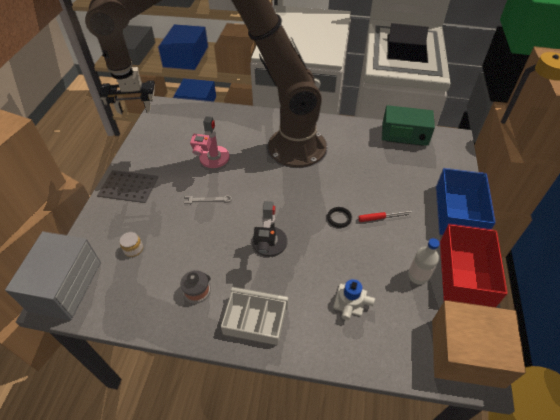

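View pics/top0.png

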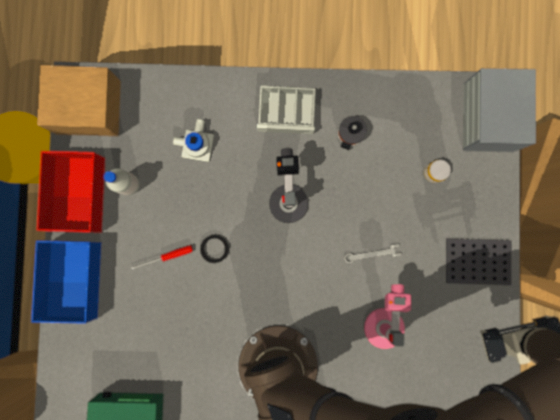

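The scene view shows the post at (268,240), the pump at (352,295) and the pink look-alike at (213,155). In the top view the post is at (289,203) and the blue cap at (195,141). I'll enlarge both.

```bash
python3 - <<'E'
import cv2,pickle,numpy as np
t=pickle.load(open("top.pkl","rb"))["frame"][:,:,::-1];s=pickle.load(open("scene.pkl","rb"))["frame"][:,:,::-1]
f=lambda a,x,y,w,h:cv2.resize(a[y:y+h,x:x+w],None,fx=5,fy=5,interpolation=cv2.INTER_CUBIC)
im=np.vstack([np.hstack([f(t,255,140,70,60+25)[:300+0],f(t,165,110,80,60)]),np.hstack([f(s,235,195,70,60),f(s,320,270,80,60)])])
im=np.hstack([np.vstack([f(t,255,145,70,60),f(s,235,195,70,60)]),np.vstack([f(t,165,110,80,60),f(s,320,270,80,60)])])
cv2.imwrite("pics/c1.png",im);print(im.shape)
E
```

```text
(600, 750, 3)
```

View pics/c1.png

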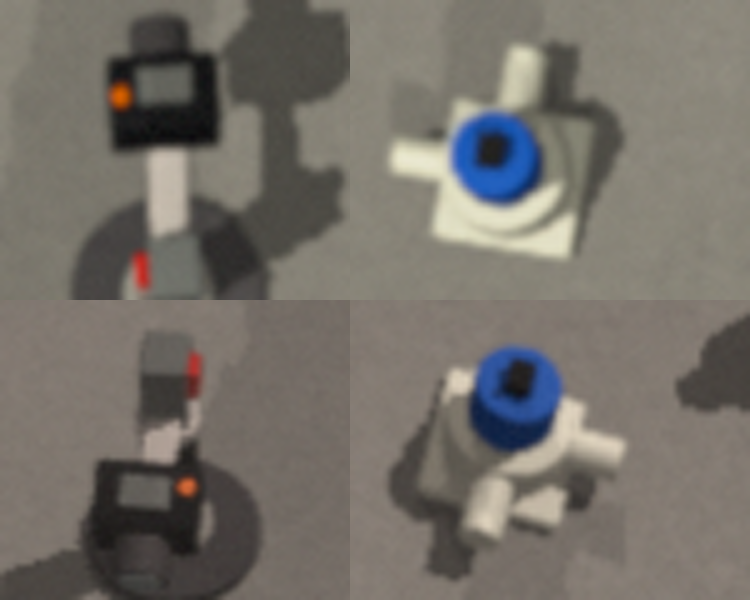

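Grip top is at top (290,198) / scene (268.5,205). Blue cap top is at top (194,141.5) / scene (353.6,286). The button is on the left (+y) and the camera looks roughly along +x. Triangulating.

```bash
cat >h.py <<'E'
import cv2,pickle,numpy as np
def PK(s):
    V=np.diag([1,-1,-1,1])@s["view"]; return V[:3]
def ray(s,uv):
    n=cv2.undistortPoints(np.array([[uv]],float),s["mtx"],s["dist"])[0,0]; return n
def tri(s1,p1,s2,p2):
    X=cv2.triangulatePoints(PK(s1),PK(s2),ray(s1,p1)[:,None],ray(s2,p2)[:,None])[:,0]; return X[:3]/X[3]
def atz(s,uv,z):
    P=PK(s);n=ray(s,uv);R=P[:,:3];c=-R.T@P[:,3];d=R.T@np.array([*n,1]);return c+d*(z-c[2])/d[2]
def proj(s,X):
    P=PK(s);return cv2.projectPoints(np.atleast_2d(X).astype(float),cv2.Rodrigues(P[:,:3])[0],P[:,3],s["mtx"],s["dist"])[0][:,0]
E
python3 - <<'E'
from h import *
np.set_printoptions(precision=4,suppress=True)
t,s=[pickle.load(open(n+".pkl","rb")) for n in("top","scene")]
for n,a,b,z in(("grip",(290,198),(268.5,205),.2),("cap",(194,141.5),(353.6,286),.1),("foot",(289.3,203.5),(269,241.5),.012)):
    print(n,tri(t,a,s,b),atz(t,a,z),atz(s,b,z))
print("lensfront?",atz(t,(287,149),.156),"cam centre",atz(t,(287.5,165.5),.193))
# shape: orientation of flange & camera edges
E
```

```text
grip [ 0.5058 -0.0199  0.1938] [ 0.5059 -0.0236  0.2   ] [ 0.5104 -0.0149  0.2   ]
cap [0.6821 0.2746 0.0789] [0.6783 0.2676 0.1   ] [0.6938 0.2761 0.1   ]
foot [ 0.5059 -0.0232 -0.0045] [ 0.5052 -0.0261  0.012 ] [ 0.5169 -0.0172  0.012 ]
lensfront? [ 0.6522 -0.0124  0.156 ] cam centre [ 0.5984 -0.0144  0.193 ]
```

Request:
{"op": "drive_tool", "data": {
  "deltas": [0,0,-0.16,0,0,0,0,0,0,-0.16,0,0,0,0,0.12,-0.12,0,0,0,0,0,0.12,-0.12,0,0,0,0,0,0.12,-0.12,0,0,0,0,0,0.12,-0.12,0,0,0,0,0,0.12,-0.12,0,0,0,0,0,0.12,-0.12,0,0,0,0,0]
}}

```text
t: 0.77
eef_pos: [0.2622, -0.4267, 0.2985]
orientation: [0.992, 0.128, -0.0, -0.0]
contact_force: [0.5, 0.1, -0.2]
width: 0.999
grasp_force: 0.0
```

Request:
{"op": "drive_tool", "data": {
  "deltas": [0.12,-0.12,0,0,0,0,0,0.12,-0.12,0,0,0,0,0,0.12,-0.12,0,0,0,0,0,0.12,-0.12,0,0,0,0,0,0.12,-0.12,0,0,0,0,0,0.12,-0.12,0,0,0,0,0,0.12,-0.12,0,0,0,0,0,0,0,0,0,0,0,0]
}}

```text
t: 1.43
eef_pos: [0.3845, -0.2169, 0.2988]
orientation: [0.991, 0.133, 0.001, -0.001]
contact_force: [0.3, 1.0, -1.1]
width: 1.0
grasp_force: 0.0
```

```bash
python3 - <<'E'
from rig import robot
import cv2,pickle
s=robot.snapshot("wrist"); pickle.dump(s,open("w1.pkl","wb")); cv2.imwrite("pics/w1.png",s["frame"][:,:,::-1])
print(s["view"],s["mtx"],s["dist"]);x=robot.get_state();print(x["t"],x["eef_pos"],x["orientation"],x["q"])
E
```

```text
[[ 0.26295559 -0.96480653 -0.00164842 -0.3098712 ]
 [ 0.92876788  0.25359522 -0.27033254 -0.25046486]
 [ 0.26123663  0.06955445  0.9627656  -0.53766805]
 [ 0.          0.          0.          1.        ]] [[323.19198875   0.         287.22553773]
 [  0.         323.19198875 203.37626884]
 [  0.           0.           1.        ]] [0.01630217 0.         0.         0.         0.        ]
1.4833 [ 0.38293267 -0.21995664  0.29867963] [ 9.91295549e-01  1.31654610e-01  2.02588296e-04 -3.96404286e-04] [ 0.65304047  0.09828428 -0.27380611  1.8735798   0.02781295  1.17354125
 -0.9369931 ]
```

View pics/w1.png

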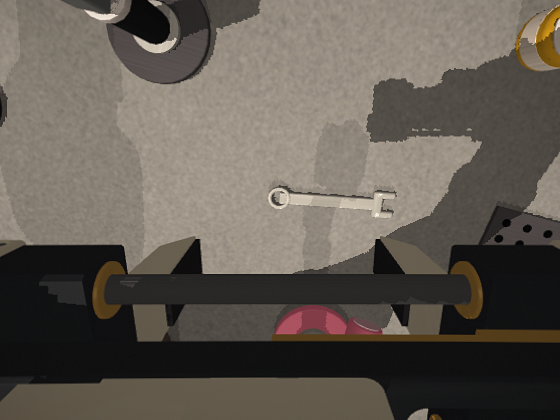

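The wrist view shows the post foot at (160,35), the spanner, and the pink foot at (313,325). I'll shift left and up so the post and pump are both in view.

Request:
{"op": "drive_tool", "data": {
  "deltas": [0.03,-0.16,-0.06,0,0,0,0,0.03,-0.16,-0.06,0,0,0,0,0.03,-0.16,-0.06,0,0,0,0,0.03,-0.16,-0.06,0,0,0,0,0.03,-0.16,-0.06,0,0,0,0,0.03,-0.16,-0.06,0,0,0,0,0.03,-0.16,-0.06,0,0,0,0,0,0,0,0,0,0,0]
}}

```text
t: 2.15
eef_pos: [0.3651, 0.0093, 0.385]
orientation: [0.991, 0.132, 0.002, -0.0]
contact_force: [0.9, -0.8, 0.5]
width: 0.999
grasp_force: 0.0
```

Request:
{"op": "drive_tool", "data": {
  "deltas": [0,0,0,0,0,0,0,0,0,0,0,0,0,0]
}}

```text
t: 2.32
eef_pos: [0.3649, 0.0028, 0.3824]
orientation: [0.992, 0.128, -0.0, 0.0]
contact_force: [0.2, -0.2, -0.8]
width: 0.999
grasp_force: 0.0
```

```bash
python3 - <<'E'
from rig import robot
import cv2,pickle
s=robot.snapshot("wrist"); pickle.dump(s,open("w2.pkl","wb")); cv2.imwrite("pics/w2.png",cv2.resize(s["frame"][:,:,::-1],(800,600),interpolation=cv2.INTER_CUBIC))
x=robot.get_state();print(x["t"],x["eef_pos"],x["orientation"],x["q"])
E
```

```text
2.3667 [0.36483892 0.00251585 0.38216957] [ 9.91853257e-01  1.27384500e-01 -5.45474339e-04  8.76358132e-05] [ 0.4247756  -0.07722241 -0.5171205   1.83600519 -0.03868047  1.37397349
 -1.39878745]
```

View pics/w2.png

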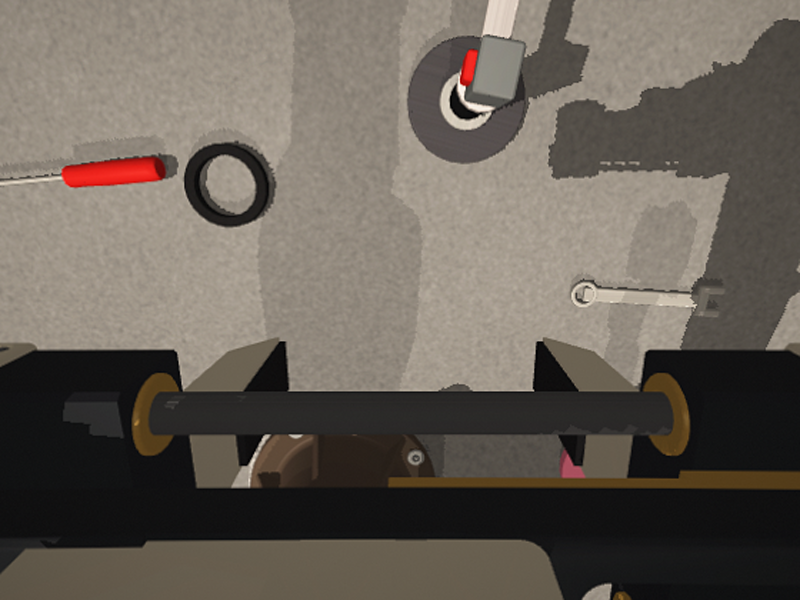

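The wrist picture has the post's grip top centred at about (349,47.5) native and its foot at about (327,70). The pump is out of frame, so I'll move further on.

Request:
{"op": "drive_tool", "data": {
  "deltas": [0.11,-0.12,0,0,0,0,0,0.11,-0.12,0,0,0,0,0,0.11,-0.12,0,0,0,0,0,0.11,-0.12,0,0,0,0,0,0.11,-0.12,0,0,0,0,0,0,0,0,0,0,0,0,0,0,0,0,0,0,0,0,0,0,0,0,0,0]
}}

```text
t: 3.03
eef_pos: [0.441, 0.1465, 0.3818]
orientation: [0.992, 0.128, -0.001, 0.0]
contact_force: [0.1, 0.3, 0.3]
width: 1.0
grasp_force: 0.0
```

```bash
python3 - <<'E'
from rig import robot
from h import *
np.set_printoptions(precision=4,suppress=True)
s=robot.snapshot("wrist"); pickle.dump(s,open("w3.pkl","wb")); cv2.imwrite("pics/w3.png",cv2.resize(s["frame"][:,:,::-1],(800,600),interpolation=cv2.INTER_CUBIC))
x=robot.get_state();print(x["t"],x["eef_pos"],x["orientation"],x["q"])
w=pickle.load(open("w2.pkl","rb"))
c=np.array([atz(w,np.array(p)/1.42857,.2) for p in((482,36),(526,42),(518,98),(474,91))]);print(c,c.mean(0),atz(w,(326.9,70),.012))
E
```

```text
3.0833 [0.4409 0.1463 0.3821] [ 0.9919  0.1273 -0.0006  0.0004] [ 0.195   0.1416 -0.7122  1.6477  0.0942  1.3888 -1.8451]
[[ 0.521  -0.0042  0.2   ]
 [ 0.5248 -0.0327  0.2   ]
 [ 0.4917 -0.0384  0.2   ]
 [ 0.4884 -0.0087  0.2   ]] [ 0.5065 -0.021   0.2   ] [ 0.5082 -0.0211  0.012 ]
```

View pics/w3.png

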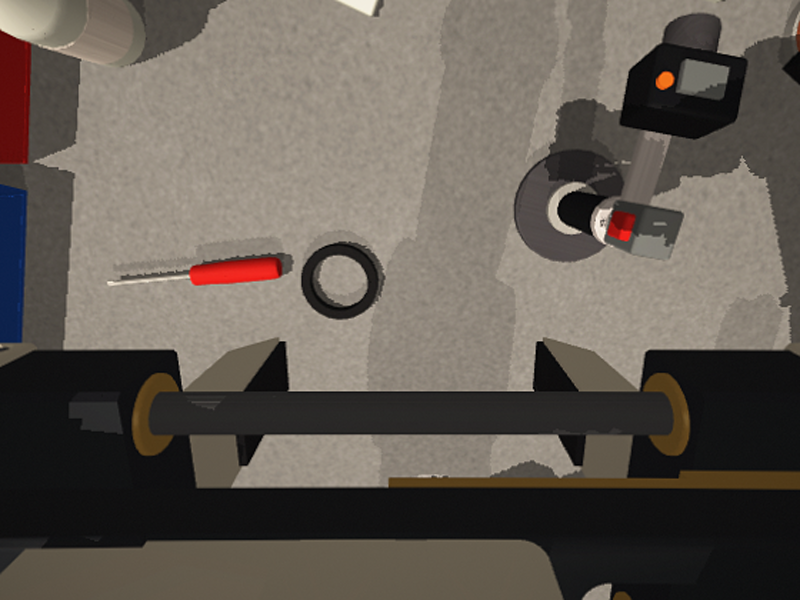

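Request:
{"op": "drive_tool", "data": {
  "deltas": [0.18,-0.05,0,0,0,0,0,0.18,-0.05,0,0,0,0,0,0.18,-0.05,0,0,0,0,0,0.18,-0.05,0,0,0,0,0,0,0,0,0,0,0,0,0,0,0,0,0,0,0,0,0,0,0,0,0,0]
}}

```text
t: 3.67
eef_pos: [0.5697, 0.2223, 0.3825]
orientation: [0.992, 0.128, -0.0, 0.0]
contact_force: [-0.2, -0.6, -0.5]
width: 1.003
grasp_force: 0.0
```

```bash
python3 - <<'E'
from rig import robot
from h import *
np.set_printoptions(precision=4,suppress=True)
w=pickle.load(open("w3.pkl","rb"));w2=pickle.load(open("w2.pkl","rb"))
s=robot.snapshot("wrist"); pickle.dump(s,open("w4.pkl","wb")); cv2.imwrite("pics/w4.png",cv2.resize(s["frame"][:,:,::-1],(800,600),interpolation=cv2.INTER_CUBIC))
x=robot.get_state();print(x["t"],x["eef_pos"],x["orientation"],x["q"])
a=((642,201),(684,211),(675,261),(635,250));b=((482,36),(526,42),(518,98),(474,91))
c=np.array([atz(w,np.array(p)/1.42857,.2) for p in a]);print(c,c.mean(0))
d=np.array([tri(w,np.array(p)/1.42857,w2,np.array(q)/1.42857) for p,q in zip(a,b)]);print(d,d.mean(0))
E
```

```text
3.7167 [0.5694 0.2223 0.3831] [0.9918 0.1279 0.0001 0.0005] [-0.0121  0.4209 -0.6954  1.3153  0.2665  1.4981 -1.9971]
[[ 0.5251 -0.0005  0.2   ]
 [ 0.526  -0.0318  0.2   ]
 [ 0.4908 -0.0404  0.2   ]
 [ 0.4911 -0.0093  0.2   ]] [ 0.5083 -0.0205  0.2   ]
[[ 0.5247 -0.0056  0.1889]
 [ 0.5258 -0.0334  0.1972]
 [ 0.491  -0.0376  0.2045]
 [ 0.4898 -0.0096  0.1983]] [ 0.5078 -0.0215  0.1972]
```

View pics/w4.png

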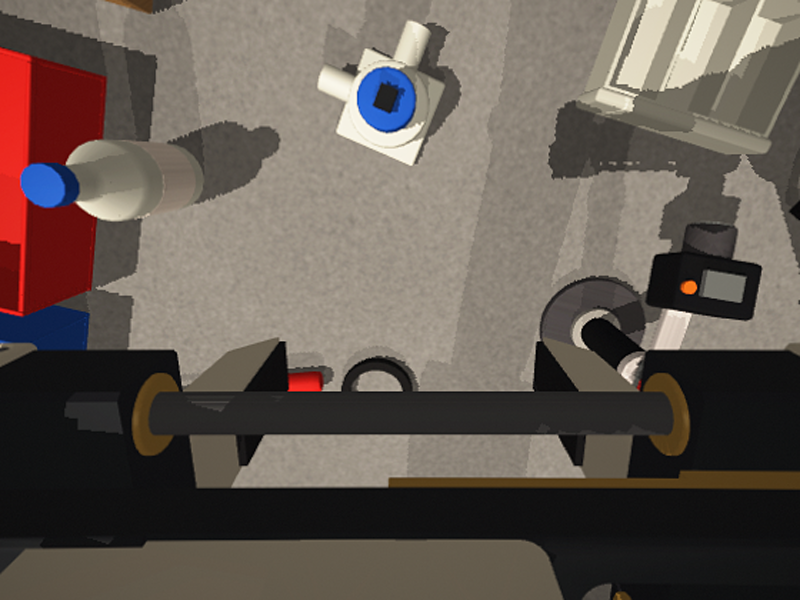

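The pump's blue cap is at (386,98) in the 800-px view and the flange centre is near (392,106).

```bash
python3 - <<'E'
from h import *
np.set_printoptions(precision=4,suppress=True)
w=pickle.load(open("w4.pkl","rb"));k=1.42857;P=np.array
t=pickle.load(open("top.pkl","rb"))
cap=atz(w,P((386,98))/k,.1);fl=P([atz(w,P(p)/k,.01) for p in((373,48),(445,80),(415,165),(337,130))])
print(cap,fl.mean(0),tri(w,P((386,98))/k,t,(194,141.5)))
# blue-mask centroid
hsv=cv2.cvtColor(w["frame"][20:110,230:310],cv2.COLOR_RGB2HSV);m=cv2.inRange(hsv,(100,120,60),(130,255,255))
M=cv2.moments(m,True);print(M["m10"]/M["m00"]+230,M["m01"]/M["m00"]+20)
g=P([.508,-.021])
for p in(cap,fl.mean(0)): d=p[:2]-g;print(np.degrees(np.arctan2(d[1],d[0])),np.hypot(*d))
# heading from camera: orange knob/other in w3: screen corners top
w3=pickle.load(open("w3.pkl","rb"))
q=P([atz(w3,P(p)/k,.193) for p in((747,58),(664,45),(628,125),(709,138))]);print(q)
E
```

```text
[0.6844 0.274  0.1   ] [0.6868 0.2722 0.01  ] [0.6914 0.2791 0.0325]
270.3408 69.4216
59.122582800858716 0.34371700404670785
58.61956740387869 0.3434104579178608
[[ 0.6291 -0.0343  0.193 ]
 [ 0.623   0.0216  0.193 ]
 [ 0.571   0.0254  0.193 ]
 [ 0.5769 -0.0319  0.193 ]]
```

Request:
{"op": "drive_tool", "data": {
  "deltas": [-0.0865,0.157,0.03,0,0,0,0,-0.0865,0.157,0.03,0,0,0,0,-0.0865,0.157,0.03,0,0,0,0,-0.0865,0.157,0.03,0,0,0,0,-0.0865,0.157,0.03,0,0,0,0,-0.0865,0.157,0.03,0,0,0,0,-0.0865,0.157,0.03,0,0,0,0,0,0,0,0,0,0.64,0]
}}

```text
t: 4.38
eef_pos: [0.5057, -0.0293, 0.3402]
orientation: [0.996, 0.09, -0.001, 0.003]
contact_force: [0.2, -1.4, -1.6]
width: 1.0
grasp_force: 0.0
```

Request:
{"op": "drive_tool", "data": {
  "deltas": [0,0,0.1,0,0,0.64,0,0,0,0.1,0,0,0,0,0,0,0,0,0,0,0,0,0,0,0,0,0,0]
}}

```text
t: 4.72
eef_pos: [0.5074, -0.0206, 0.3012]
orientation: [0.998, 0.062, -0.0, 0.001]
contact_force: [-0.4, -0.1, 0.4]
width: 0.996
grasp_force: 0.0
```

```bash
python3 - <<'E'
from rig import robot
from h import *
np.set_printoptions(precision=4,suppress=True)
s=robot.snapshot("wrist"); pickle.dump(s,open("w5.pkl","wb")); cv2.imwrite("pics/w5.png",cv2.resize(s["frame"][:,:,::-1],(800,600),interpolation=cv2.INTER_CUBIC))
x=robot.get_state();o=x["orientation"];print(x["t"],x["eef_pos"],o,np.degrees(2*np.arctan2(o[1],o[0])),x["q"])
E
```

```text
4.7667 [ 0.5083 -0.0201  0.302 ] [0.9981 0.0618 0.0005 0.0004] 7.082473759275913 [ 0.4457  0.2583 -0.6346  1.7095  0.1627  1.2258 -1.6754]
```

View pics/w5.png

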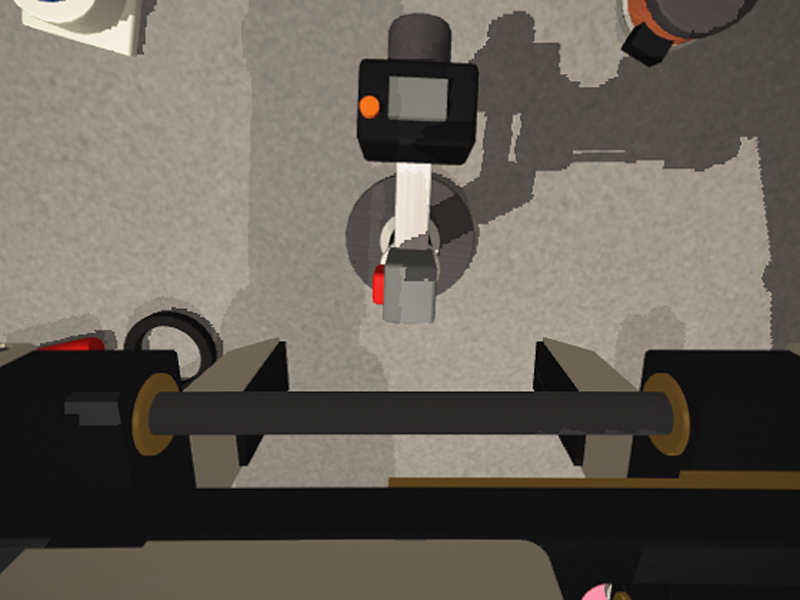

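The grip is centred between the fingers (column 410), with the camera ahead and about 2.5° clockwise of the tool. I'll turn slightly, descend and close.

Request:
{"op": "drive_tool", "data": {
  "deltas": [0,0,0.135,0,0,0.35,0,0,0,0.135,0,0,0,0,0,0,0.135,0,0,0,0,0,0,0.135,0,0,0,0,0,0,0.135,0,0,0,0,0,0,0,0,0,0,0,0,0,0,0,0,0,0]
}}

```text
t: 5.35
eef_pos: [0.5088, -0.0197, 0.1664]
orientation: [0.999, 0.044, -0.0, -0.0]
contact_force: [0.5, 0.0, 0.8]
width: 0.998
grasp_force: 0.0
```

Request:
{"op": "drive_tool", "data": {
  "deltas": [0,0,0,0,0,0,1,0,0,0,0,0,0,1,0,0,0,0,0,0,1,0,0,0,0,0,0,1,0,0,0,0,0,0,1,0,0,0,0,0,0,1,0,0,0,0,0,0,1,0,0,0,0,0,0,1]
}}

```text
t: 6.02
eef_pos: [0.5088, -0.0198, 0.1658]
orientation: [0.999, 0.044, -0.0, -0.0]
contact_force: [-0.8, 1.4, 0.1]
width: 0.47
grasp_force: 0.9
```

Request:
{"op": "drive_tool", "data": {
  "deltas": [0,0,0,0,0,0,1,0,0,0,0,0,0,1,0,0,0,0,0,0,1,0,0,0,0,0,0,1,0,0,0,0,0,0,1,0,0,0,0,0,0,1]
}}

```text
t: 6.52
eef_pos: [0.5088, -0.0197, 0.1658]
orientation: [0.999, 0.043, 0.0, -0.0]
contact_force: [-0.5, -0.3, 2.3]
width: 0.327
grasp_force: 30.0
```

```bash
python3 - <<'E'
from rig import robot
x=robot.get_state()
for k in("t","eef_pos","orientation","contact_force","wrist_torque","width","grasp_force","q"):print(k,x[k])
E
```

```text
t 6.5167
eef_pos [ 0.50882431 -0.01973763  0.16576558]
orientation [ 9.99054746e-01  4.34696836e-02  2.75042356e-05 -2.89535204e-05]
contact_force [-0.48777173 -0.31554877  2.34918063]
wrist_torque [ 0.44407076  0.17721082 -0.01018245]
width 0.32726852000395357
grasp_force 29.990808963775635
q [ 0.39217791  0.39011948 -0.59483478  1.90222983  0.26927824  0.92874195
 -1.81456159]
```

Closed to 30 mm at 30 N, so the button is in. Next I'll turn +54° counter-clockwise, which is negative about tool z.

Request:
{"op": "drive_tool", "data": {
  "deltas": [0,0,0,0,0,-0.4,1,0,0,0,0,0,-0.7,1,0,0,0,0,0,-0.75,1,0,0,0,0,0,-0.75,1,0,0,0,0,0,-0.75,1,0,0,0,0,0,-0.75,1,0,0,0,0,0,-0.75,1,0,0,0,0,0,-0.75,1]
}}

```text
t: 7.18
eef_pos: [0.5085, -0.0191, 0.1658]
orientation: [0.943, 0.332, -0.0, -0.0]
contact_force: [-1.9, 3.4, 3.2]
width: 0.329
grasp_force: 30.0
```

Request:
{"op": "drive_tool", "data": {
  "deltas": [0,0,0,0,0,-0.75,1,0,0,0,0,0,-0.75,1,0,0,0,0,0,-0.75,1,0,0,0,0,0,-0.75,1,0,0,0,0,0,-0.4,1,0,0,0,0,0,0,1,0,0,0,0,0,0,1,0,0,0,0,0,0,1]
}}

```text
t: 7.85
eef_pos: [0.5081, -0.0187, 0.1658]
orientation: [0.87, 0.493, -0.0, -0.001]
contact_force: [-4.2, 3.9, 4.9]
width: 0.325
grasp_force: 30.0
```

```bash
python3 - <<'E'
from rig import robot
from h import *
np.set_printoptions(precision=4,suppress=True)
w=robot.snapshot("wrist");t=robot.snapshot("top");pickle.dump((w,t),open("w6.pkl","wb"))
f=lambda a:cv2.resize(a[:,:,::-1],(400,300))
im=np.hstack([cv2.resize(w["frame"][:215,170:450,::-1],None,fx=1.6,fy=1.6,interpolation=2),cv2.resize(t["frame"][115:230,165:345,::-1],(350,344),interpolation=2)[:344]])
cv2.imwrite("pics/w6.png",im);print(im.shape)
x=robot.get_state();o=x["orientation"]
for k in("t","eef_pos","orientation","contact_force","wrist_torque","width","grasp_force","q"):print(k,x[k])
yaw=2*np.arctan2(o[1],o[0]);print(np.degrees(yaw))
E
```

```text
(344, 798, 3)
t 7.95
eef_pos [ 0.5081 -0.0187  0.1658]
orientation [ 0.8701  0.4928 -0.0002 -0.0006]
contact_force [-3.4427  4.6274  4.3992]
wrist_torque [0.8073 0.8143 0.0798]
width 0.32646280464796956
grasp_force 29.989426285028458
q [ 0.5496  0.4481 -0.8217  1.8913  0.3929  0.9721 -0.9901]
59.053077039043266
```

View pics/w6.png

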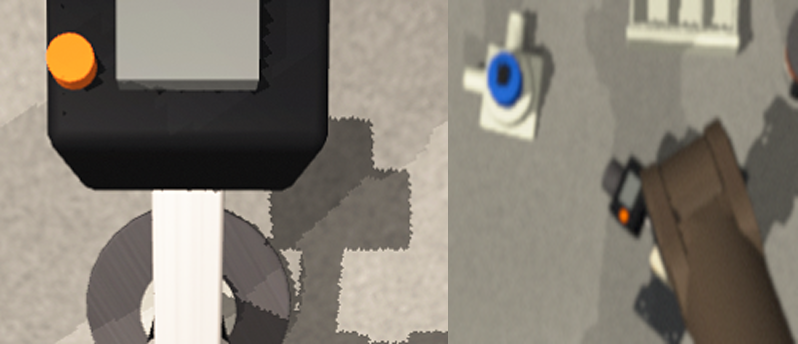

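The camera sits square with the tool (body and bar are symmetric about the tool axis), with yaw 59.05° against the 58.9° needed. I'll hold for a second, then pull up.

Request:
{"op": "drive_tool", "data": {
  "deltas": [0,0,0,0,0,0,1,0,0,0,0,0,0,1,0,0,0,0,0,0,1,0,0,0,0,0,0,1,0,0,0,0,0,0,1,0,0,0,0,0,0,1,0,0,0,0,0,0,1,0,0,0,0,0,0,1]
}}

```text
t: 8.62
eef_pos: [0.5081, -0.0187, 0.1658]
orientation: [0.87, 0.493, -0.0, -0.001]
contact_force: [-3.3, 3.7, 4.1]
width: 0.324
grasp_force: 30.0
```

Request:
{"op": "drive_tool", "data": {
  "deltas": [0,0,0,0,0,0,1,0,0,0,0,0,0,1,0,0,0,0,0,0,1,0,0,0,0,0,0,1,0,0,0,0,0,0,1]
}}

```text
t: 9.03
eef_pos: [0.5081, -0.0187, 0.1658]
orientation: [0.87, 0.493, -0.0, -0.001]
contact_force: [-3.1, 4.2, 3.8]
width: 0.327
grasp_force: 30.0
```

Request:
{"op": "drive_tool", "data": {
  "deltas": [0,0,-0.03,0,0,0,1,0,0,-0.05,0,0,0,1,0,0,-0.05,0,0,0,1,0,0,-0.05,0,0,0,1,0,0,-0.05,0,0,0,1,0,0,0,0,0,0,1,0,0,0,0,0,0,1]
}}

```text
t: 9.62
eef_pos: [0.508, -0.0188, 0.2114]
orientation: [0.87, 0.493, -0.0, -0.001]
contact_force: [0.7, 5.6, -6.8]
width: 0.324
grasp_force: 30.0
```

Request:
{"op": "drive_tool", "data": {
  "deltas": [0,0,-0.03,0,0,0,1,0,0,-0.05,0,0,0,1,0,0,-0.05,0,0,0,1,0,0,-0.05,0,0,0,1,0,0,-0.03,0,0,0,1,0,0,-0.015,0,0,0,1,0,0,0,0,0,0,1,0,0,0,0,0,0,1]
}}

```text
t: 10.28
eef_pos: [0.508, -0.0189, 0.256]
orientation: [0.87, 0.493, -0.0, -0.001]
contact_force: [0.6, 5.2, -7.8]
width: 0.325
grasp_force: 30.0
```

```bash
python3 - <<'E'
from rig import robot
from h import *
w=robot.snapshot("wrist");s=robot.snapshot("scene")
im=np.hstack([cv2.resize(w["frame"][:215,170:450,::-1],None,fx=1.6,fy=1.6,interpolation=2),cv2.resize(s["frame"][180:320,220:360,::-1],(344,344),interpolation=2)])
cv2.imwrite("pics/w7.png",im)
x=robot.get_state();o=x["orientation"]
for k in("t","eef_pos","contact_force","wrist_torque","width","grasp_force"):print(k,x[k])
print(np.degrees(2*np.arctan2(o[1],o[0])))
E
```

```text
t 10.3833
eef_pos [ 0.50803287 -0.01891065  0.255943  ]
contact_force [-0.89355168  5.9454278  -6.40729205]
wrist_torque [ 1.03853049 -0.0627151  -0.01842314]
width 0.3236007083172675
grasp_force 29.984875917434692
59.04178672882639
```

View pics/w7.png

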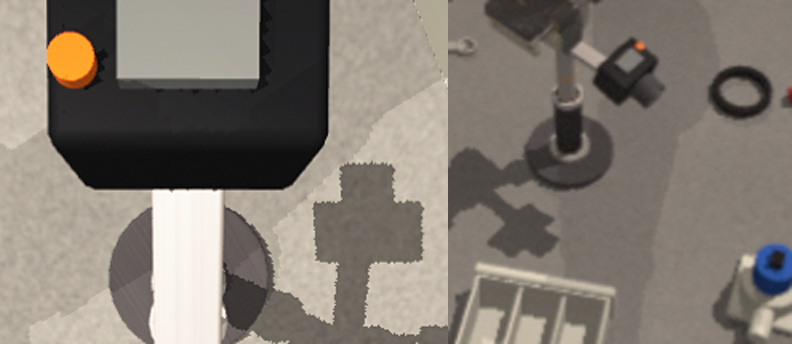

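The camera hasn't shifted in the wrist view, so there was no slip, and it looks towards the pump from full height. I'll nudge up 2 mm to confirm it's at the hard stop.

Request:
{"op": "drive_tool", "data": {
  "deltas": [0,0,-0.01,0,0,0,1,0,0,0,0,0,0,1,0,0,0,0,0,0,1,0,0,0,0,0,0,1]
}}

```text
t: 10.72
eef_pos: [0.5077, -0.0191, 0.2562]
orientation: [0.87, 0.493, -0.001, -0.002]
contact_force: [6.6, 6.8, -24.8]
width: 0.326
grasp_force: 30.0
```

Force rose to 25 N with only 0.2 mm of movement, so this is the hard stop. I'll ease off 1 mm, settle and hand in.

Request:
{"op": "drive_tool", "data": {
  "deltas": [0,0,0.006,0,0,0,1,0,0,0,0,0,0,1,0,0,0,0,0,0,1,0,0,0,0,0,0,1,0,0,0,0,0,0,1]
}}

```text
t: 11.13
eef_pos: [0.5079, -0.019, 0.256]
orientation: [0.87, 0.493, -0.001, -0.001]
contact_force: [2.0, 5.1, -14.8]
width: 0.327
grasp_force: 30.0
```

```bash
python3 -c "
from rig import robot
x=robot.get_state();print(x['t'],x['eef_pos'],x['contact_force'],x['orientation'],x['grasp_force'])
print(robot.sign_off())"
```

```text
11.1333 [ 0.50787278 -0.01896212  0.25602974] [  2.03751634   5.08278001 -14.76155496] [ 8.70124756e-01  4.92829660e-01 -5.99634443e-04 -1.21456744e-03] 29.970516711473465
the job is handed in; nothing more can be done
None
```

I handed the job in at about 11 s of the 35 s: the camera was aimed at the pump (measured within about 0.5°), held there lowered for about a second, then pulled up to the second stop with the button still squeezed; it is held there now, and the judge gave no verdict.

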